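# Unstack the rotor parts onto their drying holders

## Task

Take the two stacks of centrifuge parts on the bench apart and put every part on its own drying holder, standing upright as it stands now: the lock nut in the smallest round dish, the cap (open side down) in the square tray, the sleeve over the post, the small rotor in the middle round dish and the large rotor in the largest round dish. Set the rotors down, do not drop them, and leave the tube rack, the bottle and the glove box alone.

Things in the scene. Friction and masses are not known exactly. Their poses are not given: they have to be found in the camera images.
- rotor_large: Large centrifuge rotor, bare aluminium, disc diameter 104 mm, 0.4 to 0.65 kg. Upright on the bench: a flat disc 34 mm high carrying a ring of small yellow-collared tube holes, with a solid round hub of 24 mm diameter on its centre that rises 34 mm above the disc's flat top (68 mm in all); lift it by the hub. The cap or the sleeve stands on the disc's flat top, around the hub, at the start. Origin: centre of the underside; z up.
- rotor_small: Small centrifuge rotor, bare aluminium, disc diameter 76 mm, 0.2 to 0.4 kg. Upright on the bench: a flat disc 34 mm high carrying a ring of small yellow-collared tube holes, with a solid round hub of 24 mm diameter on its centre that rises 34 mm above the disc's flat top (68 mm in all); lift it by the hub. The cap or the sleeve stands on the disc's flat top, around the hub, at the start. Origin: centre of the underside; z up.
- cap: Rotor cap, black plastic: a cup upside down, closed and flat on top, outer diameter 56 mm, height 42 mm, about 0.1 kg. Its hollow (48 mm wide, 36 mm deep) stands loosely over the hub of one of the rotors, which one varies; the lock nut stands on top of it. Origin: centre of the underside; z up.
- sleeve: Spacer sleeve, black plastic: a plain tube open at both ends, outer diameter 52 mm, bore 36 mm, height 36 mm, about 0.07 kg. It stands loosely around the hub of the other rotor, and the hub can be seen in its bore. Origin: centre of the underside; z up.
- nut: Lock nut, ribbed steel cylinder, diameter 30 mm, height 34 mm, about 0.12 kg. It stands loose on the cap's flat top, up to 7 mm off its centre. Origin: centre of the underside; z up.
- dish_large: Largest round dish, blue plastic, fixed to the bench, for the large rotor: outer diameter 128 mm, inner 120 mm, rim 12 mm high, its floor 4 mm above the bench. Origin: centre of the underside, on the bench; z up.
- dish_small: Middle round dish, blue plastic, fixed to the bench, for the small rotor: outer diameter 100 mm, inner 92 mm, rim 12 mm high, its floor 4 mm above the bench. Origin: centre of the underside, on the bench; z up.
- dish_tiny: Smallest round dish, blue plastic, fixed to the bench, for the lock nut: outer diameter 58 mm, inner 50 mm, rim 7 mm high, its floor 2 mm above the bench. Origin: centre of the underside, on the bench; z up.
- tray_square: Square tray, blue plastic, fixed to the bench, for the cap: 80 mm outside, 72 mm inside, rim 12 mm high, its floor 4 mm above the bench. Origin: centre of the underside, on the bench; x and y along its sides, z up.
- post: Post holder, blue plastic, fixed to the bench, for the sleeve: a round base 72 mm wide and 5 mm high with a central upright post of 16 mm diameter that ends 31 mm above the bench. Origin: centre of the underside, on the bench; z up.
- rack: Bystander: yellow tube rack with tubes, 70 by 180 by 60 mm, loose, beyond the work; leave it alone. Origin: centre of the underside; z up.
- reagent: Bystander: amber bottle, 60 mm wide, 110 mm high, loose, at the right edge; leave it alone. Origin: centre of the underside; z up.
- glovebox: Bystander: cardboard glove box, 120 by 230 by 70 mm, loose, at the left edge; leave it alone. Origin: centre of the underside; z up.
Not all that is in view belongs to the job. Several things have the shape of the post; the one meant has the colours described above. Leave any green look-alike of the rotor_small alone.

How it is judged:
At the end, for the whole second after the job is handed in: Every part is at rest (below 20 mm/s) and upright (within 0.1 rad) in its own holder: its axis within 15 mm of the holder's axis and its underside within 3 mm of the holder's floor (for the sleeve: the top of the post's base) (horizontal distance between nut and dish_tiny below 0.015 m and z of nut in the frame of dish_tiny between -0.001 and 0.005 m and angle between each of nut, cap, sleeve, rotor_large, rotor_small's own z axis and vertical below 0.1 rad and linear speed of each of nut, cap, sleeve, rotor_large, rotor_small below 0.02 m/s and horizontal distance between cap and tray_square below 0.015 m and z of cap in the frame of tray_square between 0.001 and 0.007 m and horizontal distance between sleeve and post below 0.015 m and z of sleeve in the frame of post between 0.002 and 0.008 m and horizontal distance between rotor_large and dish_large below 0.015 m and z of rotor_large in the frame of dish_large between 0.001 and 0.007 m and horizontal distance between rotor_small and dish_small below 0.015 m and z of rotor_small in the frame of dish_small between 0.001 and 0.007 m); the robot touches nothing.
It fails at once if the large rotor is dropped: it moves faster than 0.6 m/s while no finger touches it (linear speed of rotor_large above 0.6 m/s and contact force between the fingers and rotor_large below 0.05 N).
It fails at once if the small rotor is dropped: it moves faster than 0.6 m/s while no finger touches it (linear speed of rotor_small above 0.6 m/s and contact force between the fingers and rotor_small below 0.05 N).
It fails at once if the tube rack is shifted by more than 30 mm (distance of rack from where it was at the start of the episode above 0.03 m).
It fails at once if the reagent bottle is shifted by more than 30 mm (distance of reagent from where it was at the start of the episode above 0.03 m).
It fails at once if the glove box is shifted by more than 30 mm (distance of glovebox from where it was at the start of the episode above 0.03 m).
It also fails if it takes over 144 s, if anything falls off the work surface, if the arm or the gripper's body presses on something with over 40 N, if the wrist force passes 120 N, or if a joint passes its speed limit or range.

## Robot

A 7-joint arm with a two-finger parallel gripper is mounted at the origin on the work surface. World frame = base frame: x ahead of the robot, y to its left, z up, the work surface at z = 0. Lengths are in m, angles in rad, forces in N, time in s.
With the tool pointing down it reaches from about 0.425 to 0.95 m from the base axis. Payload 16.7 kg.
Tool frame: the origin (TCP) lies on the centre line of the jaws, within the pads' length; the fingertips stand 19 mm ahead of it and the grasp point (between the pads) is the TCP; z points along the fingers, y is the line along which they close (so a half turn about z gives the same grasp; the last joint's range is limited). The gripper opens to 94 mm and grips with 3 to 60 N. Pads are 16 mm wide; open, the fingers measure 119 mm over their backs; the gripper's body (75 mm by 177 mm) begins 78 mm behind the grasp point.
Start: joints at [1.139, 0.426, 0.074, 1.606, -0.034, 1.111, -0.067], TCP at [0.188, -0.648, 0.224] pointing down, gripper open.
Joint ranges: [-2.85, 2.85], [-0.5, 2.14], [-1.23, 1.37], [0.21, 2.46], [-1.02, 4.16], [0.16, 2.05], [-2.73, 2.73]. Speed limits (rad/s): [1.89, 1.89, 2.39, 2.39, 3.01, 3.01, 3.01].

## Interface

Orientations are given as a unit quaternion [x, y, z, w].
In Python, from cell import r, imaging gives the robot as it stands.
- The arm moves only by the tool step_arm, never from a script. Its argument "plan" is a list of rows, each a list of 3 entries, a list of its own where there are three numbers: the turn, a rotation vector about the tool's x, y, z in degrees, then the shift along the tool's x, y, z in mm, then the opening in per cent of the stroke, from 0 (shut) to 100 (fully open). In form: [[[rx, ry, rz], [tx, ty, tz], jaw], ...]. A call has 1 to 8 rows; each row is the pose to reach, as a shift and turn from the pose commanded when the call began, along the tool's axes at that moment; what a row does not reach only later rows make up. A row lasts 1/8 s, in which the tool goes at most 62.5 mm and 10.7 degrees, less where a joint would pass 70% of its speed; a pose out of reach is approached as far as the arm can. A call with a gripper value outside its range is refused whole. The fingers move at their own pace and stop on an object; "grip_force" is the grip in N (left out, the last holds). Time passes only in rows, so rows that repeat a pose let the fingers close. It gives the time, the measured TCP pose, the force, the opening and the grip force at its end, in the units of the state.
- r.state(): the state, without advancing time (a new reading comes with each control period).
- imaging.camera(name): name is "scene" or "top"; returns a dict with "pixels" (420x560x3 uint8, blue, green, red), "range_z" (420x560 float32, m along the optical axis (not along the pixel's ray), 0 where there is no reading), "mtx" (3x3 intrinsics, pixels), "k1" (the pictures are not rectified: a ray, as slopes to the right and down, at radius r is drawn at 1 + k1 r^2 times it, then the intrinsics apply), "R" (3x3) and "t" (3): a world point X has camera coordinates R X + t. Camera axes: x right, y down, z forward; pixel columns grow to the right and rows downward; lengths in m; the calibration is good to about 2 mm. A picture is of the moment at which its call begins.
- r.job_done(): hands the job in; it is judged then, once.
The state is a dict: "t": time; "joints": joint angles; "joint_velocities": joint speeds; "joint_torque": joint torques, N m; "eef_pos": TCP position; "tcp_rot": TCP orientation; "ft_force": force on the tool from outside, world axes, zero at the start; "wrist_torque": the same for the moment, N m; "width": opening from 0.0 (shut) to 1.0 (fully open); "gripper_force": force on a finger pad.
Only numpy, scipy, OpenCV 4.12 (cv2) and the standard library are available. Lean on these libraries where they do the work, as an engineer would, in place of code of your own. Each camera call takes 0.05 s, during which the arm holds its last target. There are 200 camera calls.

## Working session

There is one attempt and no reset: what is moved stays moved. The work goes in short steps, Python scripts to look and compute and a tool call to move; the robot and the scene stay as the last step left them, time stands still between calls to the robot, and variables do not carry over. Pictures are saved under pics/ and viewed, at most 14 in all, crops included, and the job is handed in when it is done.

Besides the shell and the picture viewer there is one more tool, called in YAML: its name, and indented under it one key for each argument. step_arm: Moves the arm, as the interface text tells. Its arguments: {"type":"object","properties":{"plan":{"type":"array"},"grip_force":{"type":"number"}},"required":["plan"]}

```bash
ls; mkdir -p pics
cat > h.py <<'E'
from cell import r, imaging
import numpy as np, cv2
def world(c):
    K=c["mtx"];h,w=c["range_z"].shape
    u,v=np.meshgrid(np.arange(w),np.arange(h))
    x=(u-K[0,2])/K[0,0];y=(v-K[1,2])/K[1,1]
    rd=np.hypot(x,y);ru=rd.copy()
    for _ in range(20): ru=rd/(1+c["k1"]*ru**2)
    s=np.where(rd>0,ru/np.maximum(rd,1e-9),1)
    z=c["range_z"];P=np.stack([x*s*z,y*s*z,z],-1)
    W=(P-np.array(c["t"]).ravel())@np.array(c["R"]); W[z==0]=np.nan
    return W
E
python3 - <<'E'
from h import *
for n in("top","scene"):
    c=imaging.camera(n);cv2.imwrite(f"pics/{n}0.png",c["pixels"])
    np.save(f"{n}0.npy",world(c)); print(n,c["k1"],c["mtx"],-np.array(c["R"]).T@np.array(c["t"]).ravel())
print(r.state())
E
```

```text
pics
top -0.06141640183071387 [[414.14772823   0.         274.91669676]
 [  0.         414.14772823 209.4657965 ]
 [  0.           0.           1.        ]] [0.28049753 0.01165195 1.47799321]
scene -0.002875634757179971 [[389.08417218   0.         278.80450754]
 [  0.         389.08417218 213.2694632 ]
 [  0.           0.           1.        ]] [ 1.32579988 -0.15895376  1.14859449]
{'t': 0.1, 'joints': array([ 1.13847737,  0.42669277,  0.07385895,  1.60652194, -0.0340663 ,
        1.11078881, -0.0670936 ]), 'joint_velocities': array([-0.00036646, -0.00154202,  0.00093734, -0.00039155, -0.00033175,
       -0.00096351, -0.00106127]), 'joint_torque': array([ 8.50135664e-03, -9.37471175e+01,  3.67736667e+00, -4.55043018e+01,
       -4.84795275e-02,  1.66689616e-02,  1.43588577e-04]), 'eef_pos': array([ 0.18822908, -0.64784774,  0.22383956]), 'tcp_rot': array([ 9.90019224e-01,  1.40931203e-01, -1.37710921e-04, -5.59271823e-04]), 'ft_force': array([ 0.1691715 , -0.23865635, -0.09500137]), 'wrist_torque': array([ 0.05286724,  0.01592358, -0.00049187]), 'gripper_force': 0.0, 'width': 1.002937298699388}
```

View pics/top0.png

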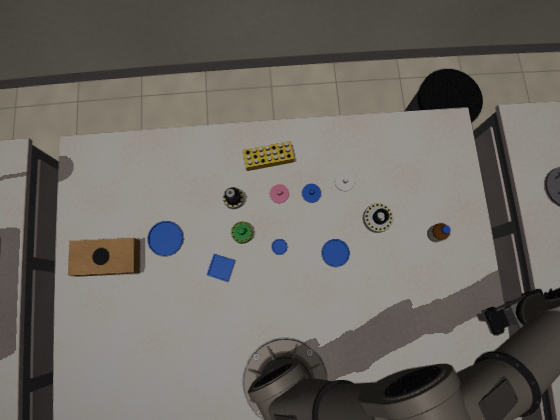

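View pics/scene0.png

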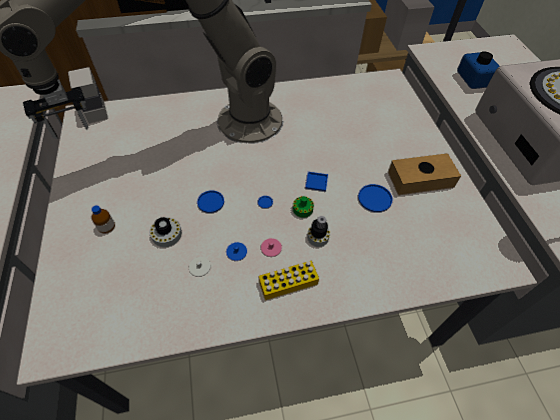

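Top view: the cap and nut are on the small rotor at (234,197), and the sleeve is on the large rotor at (378,217). The candidates are:
- **Posts:** pink (279,193), blue (312,193) and white (345,182). I choose blue.
- **Small rotors:** the one under the nut stack (234,197) and the green look-alike (242,232). I choose (234,197).
- **Dishes:** large (166,238), middle (335,253), tiny (280,247), square tray (221,267).

Next I check these in a close crop and measure them.

```bash
cat >> h.py <<'E'
def circ(W,m):  # min enclosing circle of xy of masked pts
    p=W[m][:,:2].astype(np.float32);(x,y),rr=cv2.minEnclosingCircle(p);return round(float(x),4),round(float(y),4),round(2*float(rr),4),len(p)
def box(W,m,u,v,k):
    b=np.zeros(m.shape,bool);b[v-k:v+k+1,u-k:u+k+1]=1;return m&b
E
python3 - <<'E'
from h import *
W=np.load("top0.npy");im=cv2.imread("pics/top0.png")
hsv=cv2.cvtColor(im,cv2.COLOR_BGR2HSV);blue=(hsv[...,0]>100)&(hsv[...,0]<130)&(hsv[...,1]>120)
for n,u,v,k in(("dishL",166,238,24),("dishS",335,253,20),("tiny",280,247,13),("tray",221,267,20),("post",312,193,16)):
    m=box(W,blue,u,v,k);p=W[m];print(n,circ(W,m),"med",np.nanmean(p,0).round(4),np.nanpercentile(p[:,2],[2,50,98]).round(4))
    if n=="tray": print(cv2.minAreaRect((p[:,:2]*1000).astype(np.float32)))
print("bench",W[300:310,200:230,2].mean())
for n,u,v in(("A",234,197),("B",378,217),("G",242,232)):
    for lo,hi in((.02,.045),(.045,.064),(.064,.078),(.078,.12),(.1,.2)):
        m=box(W,(W[...,2]>lo)&(W[...,2]<hi),u,v,19)
        if m.sum()>5: p=W[m];print(n,lo,hi,circ(W,m),p.mean(0).round(4))
for n,u,v,k in (("rack",269,155,30),("bottle",440,231,15),("glove",104,256,45)):
    p=W[box(W,W[...,2]>.02,u,v,k)];print(n,p.min(0).round(3),p.max(0).round(3))
c=im[140:290,140:410];cv2.imwrite("pics/crop1.png",cv2.resize(c,None,fx=2.9,fy=2.9,interpolation=3))
E
```

```text
dishL (0.5195, 0.3899, 0.1281, 952) med [0.5191 0.3916 0.0037] [-0.0034  0.0035  0.0132]
dishS (0.4213, -0.2144, 0.0999, 596) med [ 0.4211 -0.2145  0.0044] [-0.0025  0.004   0.0138]
tiny (0.4585, -0.0168, 0.0564, 187) med [ 0.4589 -0.0169  0.0021] [-0.0044  0.002   0.0093]
tray (0.3991, 0.195, 0.1072, 491) med [0.3996 0.1961 0.0045] [-0.0033  0.0041  0.0158]
((nan, nan), (0.0, 0.0), 0.0)
post (0.6464, -0.1491, 0.0721, 275) med [ 0.6465 -0.1492  0.0058] [-0.0027  0.0044  0.0305]
bench nan
A 0.02 0.045 (0.6453, 0.1371, 0.0771, 133) [0.6347 0.1331 0.0332]
A 0.045 0.064 (0.6291, 0.1353, 0.0471, 19) [0.62   0.1328 0.0556]
A 0.064 0.078 (0.6435, 0.1363, 0.0571, 107) [0.6388 0.1327 0.0739]
A 0.078 0.12 (0.641, 0.1376, 0.0514, 92) [0.6394 0.139  0.1003]
A 0.1 0.2 (0.6424, 0.1424, 0.0317, 60) [0.6419 0.141  0.1089]
B 0.02 0.045 (0.5336, -0.3775, 0.1068, 492) [ 0.5306 -0.3721  0.0334]
B 0.045 0.064 (0.5298, -0.3766, 0.0517, 63) [ 0.53   -0.3751  0.056 ]
B 0.064 0.078 (0.5312, -0.379, 0.0524, 117) [ 0.5309 -0.3785  0.0691]
G 0.02 0.045 (0.5176, 0.1147, 0.0761, 318) [0.516  0.1138 0.033 ]
G 0.045 0.064 (0.5157, 0.1141, 0.022, 11) [0.5136 0.1114 0.0568]
G 0.064 0.078 (0.5171, 0.1146, 0.0226, 32) [0.517  0.1154 0.0678]
rack [ 0.748 -0.092  0.02 ] [0.839 0.092 0.068]
bottle [ 0.43  -0.608  0.02 ] [ 0.489 -0.552  0.116]
glove [0.401 0.481 0.02 ] [0.525 0.717 0.078]
```

View pics/crop1.png

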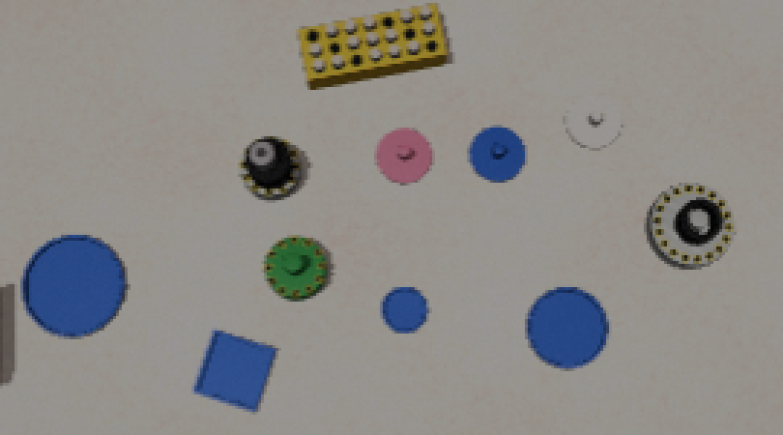

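The crop confirms the choices: the blue post is at (497,153) and the black and metal stack at (270,165). The sleeve on the large rotor is at (697,222), and the green decoy at (296,266) stays untouched. The measured heights (110, 76, 70 and 34 mm) and diameters match the description.

I start with the sleeve.

```bash
cat > go.py <<'E'
import sys
from h import *
from scipy.spatial.transform import Rotation as Ro
s=r.state();p=np.array(s["eef_pos"]);Q=Ro.from_quat(s["tcp_rot"])
print("pos",p.round(4),"t",round(s["t"],2),"w",round(float(s["width"]),3),"F",np.round(s["ft_force"],1),"q",np.round(s["joints"],2))
x=Q.apply([1,0,0]);print("tilt",Q.apply([0,0,1]).round(4),"yaw",np.degrees(np.arctan2(x[1],x[0])).round(2))
for a in sys.argv[1:]:
    g=np.array(eval(a));print(a,"shift mm",(1000*Q.inv().apply(g-p)).round(1))
E
python3 go.py "(.531,-.3785,.16)"
```

```text
pos [ 0.1882 -0.6478  0.2238] t 0.1 w 1.003 F [ 0.2 -0.2 -0.1] q [ 1.14  0.43  0.07  1.61 -0.03  1.11 -0.07]
tilt [-4.0e-04  1.1e-03 -1.0e+00] yaw 16.2
(.531,-.3785,.16) shift mm [ 404.3 -162.9   64. ]
```

step_arm:
  plan:
    - [[0,0,0],[50,-20,0],100]
    - [[0,0,0],[105,-42,0],100]
    - [[0,0,0],[162,-65,0],100]
    - [[0,0,0],[220,-89,0],100]
    - [[0,0,0],[278,-112,0],100]
    - [[0,0,0],[336,-135,0],100]
    - [[0,0,0],[384,-155,30],100]
    - [[0,0,0],[404,-163,64],100]
  grip_force: 20

```text
t: 1.1
eef_pos: [0.5337, -0.3759, 0.1598]
tcp_rot: [0.99, 0.143, 0.001, -0.0]
ft_force: [-0.2, -1.2, 0.2]
width: 0.998
gripper_force: 0.0
```

```bash
python3 go.py "(.531,-.3785,.16)" "(.531,-.3785,.058)"
```

```text
pos [ 0.5337 -0.3759  0.1598] t 1.1 w 0.998 F [-0.2 -1.2  0.2] q [ 0.57  0.45 -0.08  1.71  0.04  0.98 -0.8 ]
tilt [ 1.4e-03  6.0e-04 -1.0e+00] yaw 16.42
(.531,-.3785,.16) shift mm [-3.3  1.7 -0.2]
(.531,-.3785,.058) shift mm [ -3.5   1.8 101.8]
```

step_arm:
  plan:
    - [[0,0,0],[0,0,20],100]
    - [[0,0,0],[0,0,50],100]
    - [[0,0,0],[0,0,80],100]
    - [[0,0,0],[0,0,100],100]
    - [[0,0,0],[0,0,102],100]
    - [[0,0,0],[0,0,102],100]

```text
t: 1.85
eef_pos: [0.531, -0.3795, 0.0593]
tcp_rot: [0.99, 0.141, 0.0, 0.0]
ft_force: [-0.3, -0.5, 0.6]
width: 1.0
gripper_force: 0.0
```

```bash
python3 go.py "(.531,-.3785,.058)"
```

```text
pos [ 0.531  -0.3795  0.0593] t 1.85 w 1.0 F [-0.3 -0.5  0.6] q [ 0.57  0.57 -0.07  1.78  0.05  0.8  -0.81]
tilt [ 8.e-04 -5.e-04 -1.e+00] yaw 16.17
(.531,-.3785,.058) shift mm [ 0.3 -1.   1.3]
```

step_arm:
  plan:
    - [[0,0,0],[0,0,0],40]
    - [[0,0,0],[0,0,0],40]
    - [[0,0,0],[0,0,0],40]
    - [[0,0,0],[0,0,0],40]
    - [[0,0,0],[0,0,0],40]
    - [[0,0,0],[0,0,0],40]
    - [[0,0,0],[0,0,0],40]
    - [[0,0,0],[0,0,0],40]

```text
t: 2.85
eef_pos: [0.5309, -0.3789, 0.0585]
tcp_rot: [0.99, 0.141, 0.0, -0.0]
ft_force: [-0.7, -0.2, 1.3]
width: 0.538
gripper_force: 20.0
```

```bash
python3 go.py "(.531,-.3785,.2)" "(.6465,-.1492,.2)"
```

```text
pos [ 0.5309 -0.3789  0.0585] t 2.85 w 0.538 F [-0.7 -0.2  1.3] q [ 0.57  0.57 -0.07  1.78  0.05  0.8  -0.81]
tilt [ 1.e-04  0.e+00 -1.e+00] yaw 16.2
(.531,-.3785,.2) shift mm [   0.3   -0.4 -141.5]
(.6465,-.1492,.2) shift mm [ 175.1 -188.3 -141.4]
```

step_arm:
  plan:
    - [[0,0,0],[0,0,-20],40]
    - [[0,0,0],[0,0,-55],40]
    - [[0,0,0],[0,0,-90],40]
    - [[0,0,0],[35,-38,-100],40]
    - [[0,0,0],[75,-81,-100],40]
    - [[0,0,0],[115,-124,-100],40]
    - [[0,0,0],[150,-161,-100],40]
    - [[0,0,0],[175,-188,-100],40]

```text
t: 3.85
eef_pos: [0.6474, -0.1469, 0.16]
tcp_rot: [0.99, 0.142, 0.001, -0.0]
ft_force: [0.3, -0.1, -0.8]
width: 0.535
gripper_force: 20.0
```

step_arm:
  plan:
    - [[0,0,0],[0,0,10],40]
    - [[0,0,0],[0,0,40],40]
    - [[0,0,0],[0,0,40],40]
    - [[0,0,0],[0,0,40],40]

```text
t: 4.35
eef_pos: [0.6466, -0.1503, 0.1197]
tcp_rot: [0.99, 0.14, 0.0, 0.0]
ft_force: [0.9, -0.3, 0.0]
width: 0.539
gripper_force: 20.0
```

```bash
python3 go.py "(.6465,-.1492,.029)"
python3 - <<'E'
from h import *
a=imaging.camera("top");W=world(a);b=imaging.camera("scene")["pixels"]
cv2.imwrite("pics/sl.png",np.hstack([cv2.resize(a["pixels"][140:290,250:400],(400,400)),cv2.resize(b[180:310,160:290],(400,400))]))
E
```

```text
pos [ 0.6466 -0.1503  0.1197] t 4.35 w 0.539 F [ 0.9 -0.3  0. ] q [ 0.23  0.51 -0.13  1.71  0.08  0.92 -1.22]
tilt [ 8.e-04 -2.e-04 -1.e+00] yaw 16.15
(.6465,-.1492,.029) shift mm [ 0.1 -1.1 90.7]
```

View pics/sl.png

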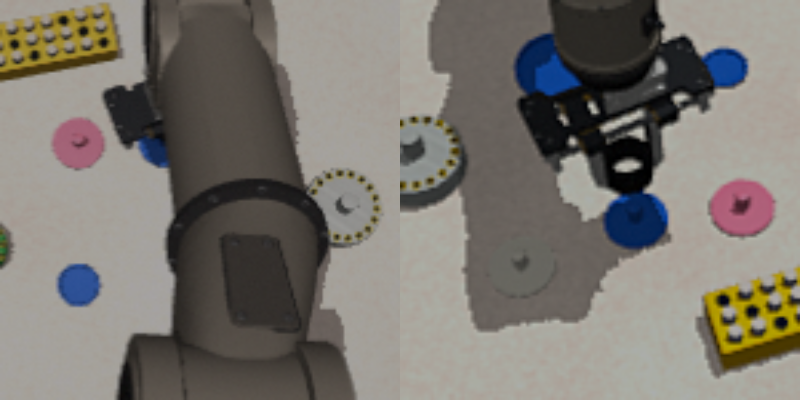

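The sleeve is held upright at about (628,160) in the right half, directly over the blue post at (635,215). I lower it, and then open only partway.

step_arm:
  plan:
    - [[0,0,0],[0,0,25],40]
    - [[0,0,0],[0,0,50],40]
    - [[0,0,0],[0,0,70],40]
    - [[0,0,0],[0,0,82],40]
    - [[0,0,0],[0,0,88],40]
    - [[0,0,0],[0,0,88],40]
    - [[0,0,0],[0,0,88],40]

```text
t: 5.32
eef_pos: [0.6468, -0.1496, 0.0312]
tcp_rot: [0.99, 0.141, 0.0, 0.0]
ft_force: [0.9, -0.6, -0.4]
width: 0.535
gripper_force: 20.0
```

step_arm:
  plan:
    - [[0,0,0],[0,0,0],75]
    - [[0,0,0],[0,0,0],75]
    - [[0,0,0],[0,0,0],75]
    - [[0,0,0],[0,0,0],75]
    - [[0,0,0],[0,0,-30],75]
    - [[0,0,0],[0,0,-80],85]
    - [[0,0,0],[0,0,-130],100]
    - [[0,0,0],[0,0,-180],100]

```text
t: 6.32
eef_pos: [0.6462, -0.1495, 0.2122]
tcp_rot: [0.99, 0.141, 0.0, -0.0]
ft_force: [0.0, -0.4, -1.0]
width: 0.993
gripper_force: 0.0
```

```bash
python3 go.py "(.6425,.141,.21)" "(.6425,.141,.102)"
python3 - <<'E'
from h import *
c=imaging.camera("scene");W=world(c)
m=(np.hypot(W[...,0]-.6465,W[...,1]+.1492)<.045)&(W[...,2]>.034)&(W[...,2]<.06);p=W[m];print(circ(W,m),p.mean(0),np.percentile(p[:,2],[5,50,95]))
E
```

```text
pos [ 0.6462 -0.1495  0.2122] t 6.33 w 0.993 F [ 0.  -0.4 -1. ] q [ 0.23  0.42 -0.13  1.64  0.06  1.09 -1.21]
tilt [ 1.e-04  1.e-04 -1.e+00] yaw 16.2
(.6425,.141,.21) shift mm [  77.5 -280.     2.2]
(.6425,.141,.102) shift mm [  77.5 -280.   110.2]
(0.65, -0.151, 0.0531, 105) [ 0.65084546 -0.15040962  0.03957403] [0.0346838  0.03961945 0.04386449]
```

The sleeve is seated, with its top at 41 mm. Next is the nut.

step_arm:
  plan:
    - [[0,0,0],[10,-36,0],100]
    - [[0,0,0],[24,-86,0],100]
    - [[0,0,0],[38,-137,0],100]
    - [[0,0,0],[52,-188,0],100]
    - [[0,0,0],[66,-238,0],100]
    - [[0,0,0],[75,-270,0],100]
    - [[0,0,0],[77,-280,20],100]
    - [[0,0,0],[77,-280,50],100]
  grip_force: 30

```text
t: 7.38
eef_pos: [0.6423, 0.1409, 0.1594]
tcp_rot: [0.99, 0.141, 0.0, 0.0]
ft_force: [0.8, 0.1, 0.9]
width: 1.006
gripper_force: 0.0
```

step_arm:
  plan:
    - [[0,0,0],[0,0,10],100]
    - [[0,0,0],[0,0,30],100]
    - [[0,0,0],[0,0,50],100]
    - [[0,0,0],[0,0,59],100]
    - [[0,0,0],[0,0,59],100]
    - [[0,0,0],[0,0,59],100]

```text
t: 8.12
eef_pos: [0.6426, 0.1409, 0.1021]
tcp_rot: [0.99, 0.141, 0.0, -0.0]
ft_force: [0.3, -0.3, -0.2]
width: 0.998
gripper_force: 0.0
```

```bash
python3 go.py "(.6425,.141,.102)"
python3 - <<'E'
from h import *
b=imaging.camera("scene")["pixels"]
cv2.imwrite("pics/nut.png",cv2.resize(b[160:260,260:380],(600,500)))
E
```

```text
pos [0.6426 0.1409 0.1021] t 8.12 w 0.998 F [ 0.3 -0.3 -0.2] q [-0.16  0.53 -0.21  1.74  0.14  0.89 -1.71]
tilt [ 9.e-04  3.e-04 -1.e+00] yaw 16.2
(.6425,.141,.102) shift mm [-0.1 -0.1  0.1]
```

View pics/nut.png

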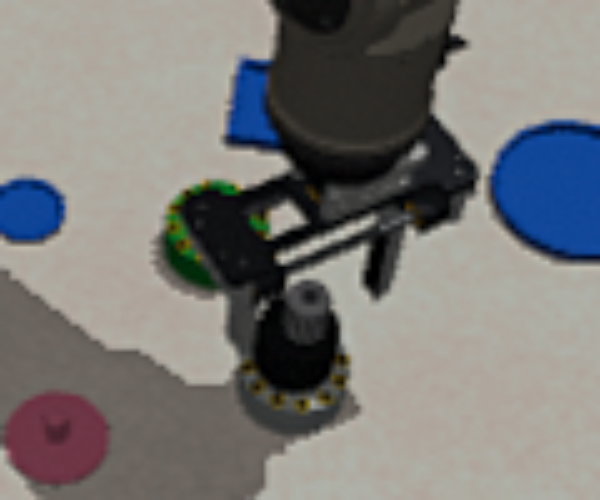

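The nut at (308,305) is centred between the fingers at (240,320) and (380,270). I close on it and carry it to the tiny dish.

step_arm:
  plan:
    - [[0,0,0],[0,0,0],20]
    - [[0,0,0],[0,0,0],20]
    - [[0,0,0],[0,0,0],20]
    - [[0,0,0],[0,0,0],20]
    - [[0,0,0],[0,0,0],20]
    - [[0,0,0],[0,0,0],20]
    - [[0,0,0],[0,0,0],20]
    - [[0,0,0],[0,0,0],20]

```text
t: 9.18
eef_pos: [0.6423, 0.1408, 0.1015]
tcp_rot: [0.99, 0.141, 0.0, -0.0]
ft_force: [0.1, -1.5, -0.6]
width: 0.314
gripper_force: 30.0
```

```bash
python3 go.py "(.4587,-.0168,.16)"
```

```text
pos [0.6423 0.1408 0.1015] t 9.18 w 0.314 F [ 0.1 -1.5 -0.6] q [-0.16  0.53 -0.21  1.74  0.14  0.89 -1.71]
tilt [ 0.  0. -1.] yaw 16.2
(.4587,-.0168,.16) shift mm [-220.2  100.1  -58.5]
```

step_arm:
  plan:
    - [[0,0,0],[0,0,-15],20]
    - [[0,0,0],[0,0,-45],20]
    - [[0,0,0],[-30,14,-60],20]
    - [[0,0,0],[-75,34,-60],20]
    - [[0,0,0],[-120,55,-60],20]
    - [[0,0,0],[-165,75,-60],20]
    - [[0,0,0],[-202,92,-60],20]
    - [[0,0,0],[-220,100,-60],20]

```text
t: 10.18
eef_pos: [0.4578, -0.0178, 0.1625]
tcp_rot: [0.99, 0.14, 0.0, 0.0]
ft_force: [0.5, -0.0, -0.9]
width: 0.314
gripper_force: 30.0
```

step_arm:
  plan:
    - [[0,0,0],[0,0,20],20]
    - [[0,0,0],[0,0,55],20]
    - [[0,0,0],[0,0,90],20]
    - [[0,0,0],[0,0,115],20]
    - [[0,0,0],[0,0,127],20]
    - [[0,0,0],[0,0,133],20]
    - [[0,0,0],[0,0,133],20]
    - [[0,0,0],[0,0,133],20]

```text
t: 11.18
eef_pos: [0.4594, -0.0166, 0.0292]
tcp_rot: [0.99, 0.141, 0.001, 0.0]
ft_force: [0.1, 0.4, -1.7]
width: 0.312
gripper_force: 30.0
```

```bash
python3 go.py "(.4587,-.0168,.0275)"
```

```text
pos [ 0.4594 -0.0166  0.0292] t 11.18 w 0.312 F [ 0.1  0.4 -1.7] q [ 0.05  0.38 -0.18  2.22  0.13  0.55 -1.51]
tilt [ 1.2e-03  1.0e-04 -1.0e+00] yaw 16.2
(.4587,-.0168,.0275) shift mm [-0.8  0.   1.7]
```

step_arm:
  plan:
    - [[0,0,0],[0,0,1],20]
    - [[0,0,0],[0,0,1],20]
    - [[0,0,0],[0,0,1],50]
    - [[0,0,0],[0,0,1],50]
    - [[0,0,0],[0,0,1],50]
    - [[0,0,0],[0,0,1],50]
    - [[0,0,0],[0,0,-25],50]
    - [[0,0,0],[0,0,-70],50]

```text
t: 12.18
eef_pos: [0.4578, -0.0165, 0.0983]
tcp_rot: [0.99, 0.141, -0.002, -0.0]
ft_force: [0.5, -0.2, -0.2]
width: 0.502
gripper_force: 0.0
```

```bash
python3 go.py "(.6437,.1365,.14)"
```

```text
pos [ 0.4578 -0.0165  0.0983] t 12.18 w 0.502 F [ 0.5 -0.2 -0.2] q [ 0.08  0.26 -0.2   2.18  0.08  0.71 -1.47]
tilt [-3.1e-03  2.0e-04 -1.0e+00] yaw 16.21
(.6437,.1365,.14) shift mm [221.1 -95.1 -42.2]
```

step_arm:
  plan:
    - [[0,0,0],[0,0,-42],70]
    - [[0,0,0],[0,0,-92],100]
    - [[0,0,0],[0,0,-102],100]
    - [[0,0,0],[0,0,-102],100]

```text
t: 12.68
eef_pos: [0.459, -0.0167, 0.2006]
tcp_rot: [0.99, 0.141, 0.001, 0.0]
ft_force: [0.4, -0.1, -0.4]
width: 0.89
gripper_force: 0.0
```

```bash
python3 go.py "(.6437,.1365,.2)" "(.6437,.1365,.066)"
python3 - <<'E'
from h import *
for n in ("scene","top"):
    c=imaging.camera(n);W=world(c)
    for nm,x,y,lo,hi in(("nut",.4587,-.0168,.015,.05),("nuttop",.4587,-.0168,.031,.05),("captop",.6437,.1365,.069,.085),("capside",.6437,.1365,.04,.068)):
        m=(np.hypot(W[...,0]-x,W[...,1]-y)<.05)&(W[...,2]>lo)&(W[...,2]<hi)
        if m.sum()>5:p=W[m];print(n,nm,circ(W,m),p.mean(0).round(4),np.percentile(p[:,2],[5,95]).round(4))
E
```

```text
pos [ 0.459  -0.0167  0.2006] t 12.68 w 0.89 F [ 0.4 -0.1 -0.4] q [ 0.09  0.11 -0.21  2.09  0.03  0.95 -1.42]
tilt [ 1.e-03 -1.e-04 -1.e+00] yaw 16.19
(.6437,.1365,.2) shift mm [220.1 -95.6   0.8]
(.6437,.1365,.066) shift mm [220.  -95.6 134.8]
scene nut (0.4616, -0.0175, 0.0321, 66) [ 0.4655 -0.0184  0.0312] [0.0182 0.0396]
scene nuttop (0.4609, -0.0174, 0.0307, 40) [ 0.4617 -0.0177  0.0357] [0.0319 0.0399]
scene captop (0.6449, 0.1331, 0.0583, 194) [0.6465 0.1338 0.0752] [0.071  0.0786]
scene capside (0.653, 0.1318, 0.0586, 77) [0.6644 0.1261 0.0535] [0.0414 0.0661]
top captop (0.6429, 0.1382, 0.0587, 197) [0.6417 0.1368 0.0755] [0.0708 0.0805]
top capside (0.6356, 0.1343, 0.0528, 27) [0.6222 0.1302 0.0522] [0.0405 0.0642]
```

The nut is in its dish, within 3 mm of the axis and upright. Next is the cap.

step_arm:
  plan:
    - [[0,0,0],[30,-13,0],100]
    - [[0,0,0],[75,-33,0],100]
    - [[0,0,0],[125,-54,0],100]
    - [[0,0,0],[170,-74,0],100]
    - [[0,0,0],[205,-89,0],100]
    - [[0,0,0],[220,-96,20],100]
    - [[0,0,0],[220,-96,55],100]
    - [[0,0,0],[220,-96,85],100]
  grip_force: 20

```text
t: 13.78
eef_pos: [0.6422, 0.137, 0.112]
tcp_rot: [0.99, 0.141, -0.002, 0.0]
ft_force: [0.6, -0.3, -0.6]
width: 1.001
gripper_force: 0.0
```

step_arm:
  plan:
    - [[0,0,0],[0,0,15],100]
    - [[0,0,0],[0,0,35],100]
    - [[0,0,0],[0,0,48],100]
    - [[0,0,0],[0,0,49],100]
    - [[0,0,0],[0,0,49],100]
    - [[0,0,0],[0,0,49],100]

```text
t: 14.52
eef_pos: [0.6438, 0.1371, 0.0673]
tcp_rot: [0.99, 0.141, 0.001, -0.0]
ft_force: [0.9, -0.1, 0.2]
width: 1.003
gripper_force: 0.0
```

step_arm:
  plan:
    - [[0,0,0],[0,0,0],40]
    - [[0,0,0],[0,0,0],40]
    - [[0,0,0],[0,0,0],40]
    - [[0,0,0],[0,0,0],40]
    - [[0,0,0],[0,0,0],40]
    - [[0,0,0],[0,0,0],40]
    - [[0,0,0],[0,0,0],40]

```text
t: 15.4
eef_pos: [0.6434, 0.1369, 0.0665]
tcp_rot: [0.99, 0.141, 0.0, 0.0]
ft_force: [0.0, -0.3, 1.1]
width: 0.597
gripper_force: 20.0
```

```bash
python3 go.py "(.6437,.1365,.066)" "(.3993,.1955,.16)"
```

```text
pos [0.6434 0.1369 0.0665] t 15.4 w 0.597 F [ 0.  -0.3  1.1] q [-0.14  0.57 -0.23  1.75  0.17  0.83 -1.73]
tilt [ 1.e-04  0.e+00 -1.e+00] yaw 16.2
(.6437,.1365,.066) shift mm [0.2 0.5 0.5]
(.3993,.1955,.16) shift mm [-218.1 -124.3  -93.5]
```

step_arm:
  plan:
    - [[0,0,0],[0,0,-25],40]
    - [[0,0,0],[0,0,-65],40]
    - [[0,0,0],[-25,-14,-93],40]
    - [[0,0,0],[-70,-40,-93],40]
    - [[0,0,0],[-118,-67,-93],40]
    - [[0,0,0],[-165,-94,-93],40]
    - [[0,0,0],[-203,-115,-93],40]
    - [[0,0,0],[-218,-124,-93],40]

```text
t: 16.4
eef_pos: [0.3975, 0.1956, 0.1597]
tcp_rot: [0.99, 0.142, 0.0, 0.0]
ft_force: [1.8, 0.3, -1.2]
width: 0.599
gripper_force: 20.0
```

step_arm:
  plan:
    - [[0,0,0],[0,0,20],40]
    - [[0,0,0],[0,0,55],40]
    - [[0,0,0],[0,0,85],40]
    - [[0,0,0],[0,0,105],40]
    - [[0,0,0],[0,0,117],40]
    - [[0,0,0],[0,0,122],40]
    - [[0,0,0],[0,0,122],40]
    - [[0,0,0],[0,0,122],40]

```text
t: 17.4
eef_pos: [0.3998, 0.1954, 0.0381]
tcp_rot: [0.99, 0.141, 0.0, -0.0]
ft_force: [0.1, 0.2, -0.2]
width: 0.598
gripper_force: 20.0
```

```bash
python3 go.py "(.3993,.1955,.0365)"
```

```text
pos [0.3998 0.1954 0.0381] t 17.4 w 0.598 F [ 0.1  0.2 -0.2] q [-0.32  0.36 -0.32  2.24  0.21  0.57 -2.08]
tilt [ 9.e-04  5.e-04 -1.e+00] yaw 16.19
(.3993,.1955,.0365) shift mm [-0.5 -0.2  1.6]
```

step_arm:
  plan:
    - [[0,0,0],[0,0,1],40]
    - [[0,0,0],[0,0,1],40]
    - [[0,0,0],[0,0,1],75]
    - [[0,0,0],[0,0,1],75]
    - [[0,0,0],[0,0,1],75]
    - [[0,0,0],[0,0,-25],75]
    - [[0,0,0],[0,0,-75],90]
    - [[0,0,0],[0,0,-130],100]

```text
t: 18.4
eef_pos: [0.3988, 0.1951, 0.1687]
tcp_rot: [0.99, 0.141, -0.001, 0.0]
ft_force: [1.3, 0.3, 0.5]
width: 0.922
gripper_force: 0.0
```

```bash
python3 go.py "(.645,.1368,.15)"
python3 - <<'E'
from h import *
for n in ("scene","top"):
    c=imaging.camera(n);W=world(c)
    for nm,x,y,lo,hi in(("cap",.3993,.1955,.035,.06),("hub",.6437,.1365,.06,.085),("disc",.6437,.1365,.027,.042),("hubL",.5335,-.3775,.06,.08),("discL",.5335,-.3775,.027,.042)):
        m=(np.hypot(W[...,0]-x,W[...,1]-y)<.065)&(W[...,2]>lo)&(W[...,2]<hi)
        if m.sum()>5:p=W[m];print(n,nm,circ(W,m),p.mean(0).round(4),np.percentile(p[:,2],[5,50,95]).round(4))
E
```

```text
pos [0.3988 0.1951 0.1687] t 18.4 w 0.922 F [1.3 0.3 0.5] q [-0.25  0.14 -0.38  2.14  0.06  0.88 -1.95]
tilt [-1.4e-03 -2.0e-04 -1.0e+00] yaw 16.22
(.645,.1368,.15) shift mm [220.2 124.7  18.3]
scene cap (0.4016, 0.1922, 0.0625, 152) [0.4052 0.1928 0.0448] [0.0375 0.0453 0.0496]
scene hub (0.6485, 0.1345, 0.0247, 39) [0.6489 0.1343 0.0668] [0.0636 0.0667 0.0704]
scene disc (0.647, 0.1347, 0.0764, 275) [0.6527 0.1329 0.0337] [0.0295 0.0338 0.0378]
scene hubL (0.5359, -0.3773, 0.026, 39) [ 0.5364 -0.3778  0.0671] [0.0614 0.0671 0.0717]
scene discL (0.5345, -0.3761, 0.1083, 559) [ 0.5404 -0.3775  0.0337] [0.0294 0.0338 0.0375]
top hub (0.6445, 0.1376, 0.0238, 36) [0.6444 0.1373 0.0664] [0.0621 0.0667 0.0704]
top disc (0.6452, 0.138, 0.0768, 292) [0.6441 0.1376 0.0333] [0.0283 0.0333 0.0384]
top hubL (0.5329, -0.3767, 0.0249, 40) [ 0.5329 -0.3761  0.0666] [0.063  0.0664 0.0719]
top discL (0.5336, -0.377, 0.1057, 590) [ 0.5319 -0.3762  0.0335] [0.0289 0.0335 0.0385]
```

The cap is seated, with its top at 46 mm. The small rotor's hub is at (0.645, 0.137), so I take that next.

step_arm:
  plan:
    - [[0,0,0],[25,14,0],100]
    - [[0,0,0],[70,40,0],100]
    - [[0,0,0],[118,67,0],100]
    - [[0,0,0],[165,94,0],100]
    - [[0,0,0],[203,115,0],100]
    - [[0,0,0],[220,125,18],100]
    - [[0,0,0],[220,125,50],100]
    - [[0,0,0],[220,125,80],100]
  grip_force: 55

```text
t: 19.5
eef_pos: [0.6453, 0.1364, 0.0857]
tcp_rot: [0.99, 0.141, -0.0, 0.0]
ft_force: [-0.0, -0.3, -0.4]
width: 1.005
gripper_force: 0.0
```

step_arm:
  plan:
    - [[0,0,0],[0,0,12],100]
    - [[0,0,0],[0,0,25],100]
    - [[0,0,0],[0,0,31],100]
    - [[0,0,0],[0,0,31],100]
    - [[0,0,0],[0,0,31],100]

```text
t: 20.12
eef_pos: [0.646, 0.1367, 0.0573]
tcp_rot: [0.99, 0.141, 0.001, -0.0]
ft_force: [-0.2, -0.1, 0.6]
width: 1.003
gripper_force: 0.0
```

step_arm:
  plan:
    - [[0,0,0],[0,0,0],10]
    - [[0,0,0],[0,0,0],10]
    - [[0,0,0],[0,0,0],10]
    - [[0,0,0],[0,0,0],10]
    - [[0,0,0],[0,0,0],10]
    - [[0,0,0],[0,0,0],10]
    - [[0,0,0],[0,0,0],10]
    - [[0,0,0],[0,0,0],10]

```text
t: 21.12
eef_pos: [0.6456, 0.1365, 0.0565]
tcp_rot: [0.99, 0.141, 0.0, 0.0]
ft_force: [0.4, -0.5, 0.2]
width: 0.25
gripper_force: 55.0
```

```bash
python3 go.py "(.645,.137,.057)" "(.4212,-.2145,.2)"
```

```text
pos [0.6456 0.1365 0.0565] t 21.12 w 0.25 F [ 0.4 -0.5  0.2] q [-0.13  0.59 -0.24  1.75  0.18  0.82 -1.74]
tilt [ 0. -0. -1.] yaw 16.2
(.645,.137,.057) shift mm [-0.4 -0.6 -0.5]
(.4212,-.2145,.2) shift mm [-313.4  274.5 -143.5]
```

step_arm:
  plan:
    - [[0,0,0],[0,0,-10],10]
    - [[0,0,0],[0,0,-30],10]
    - [[0,0,0],[0,0,-55],10]
    - [[0,0,0],[0,0,-80],10]
    - [[0,0,0],[0,0,-95],10]
    - [[0,0,0],[0,0,-100],10]
    - [[0,0,0],[0,0,-100],10]

```text
t: 22.0
eef_pos: [0.6454, 0.1365, 0.1564]
tcp_rot: [0.99, 0.141, -0.0, -0.0]
ft_force: [-0.5, -0.5, -3.3]
width: 0.248
gripper_force: 55.0
```

step_arm:
  plan: "[[[0, 0, 0], [-20, 17, 0], 10], [[0, 0, 0], [-57, 50, 0], 10], [[0, 0, 0], [-100, 87, 0], 10], [[0, 0, 0], [-143, 125, 0], 10], [[0, 0, 0], [-186, 163, 0], 10], [[0, 0, 0], [-229, 200, 0], [10][0]], [[0, 0, 0], [-268, 235, 0], 10], [[0, 0, 0], [-295, 258, 0], 10]]"

```text
step_arm: Invalid argument: plan='[[[0, 0, 0], [-20, 17, 0], 10], [[0, 0, 0], [-57, 50, 0], 10], [[0, 0, 0], [-100, 87, 0], 10], [[0, 0, 0], [-143, 125, 0], 10], [[0, 0, 0], [-186, 163, 0], 10], [[0, 0, 0], [-229, 200, 0], [10][0]], ...(266 chars total, truncated) is not valid JSON
```

Force on the tool is -3.3 N in z, so the rotor is in the grip. The second call was refused because I mistyped a row, so I resend it.

step_arm:
  plan:
    - [[0,0,0],[-20,17,0],10]
    - [[0,0,0],[-57,50,0],10]
    - [[0,0,0],[-100,87,0],10]
    - [[0,0,0],[-143,125,0],10]
    - [[0,0,0],[-186,163,0],10]
    - [[0,0,0],[-229,200,0],10]
    - [[0,0,0],[-268,235,0],10]
    - [[0,0,0],[-295,258,0],10]

```text
t: 23.0
eef_pos: [0.4323, -0.1953, 0.1559]
tcp_rot: [0.99, 0.14, -0.001, -0.0]
ft_force: [-0.1, -0.3, -3.4]
width: 0.244
gripper_force: 55.0
```

step_arm:
  plan:
    - [[0,0,0],[-13,12,0],10]
    - [[0,0,0],[-18,16,0],10]
    - [[0,0,0],[-18,16,20],10]
    - [[0,0,0],[-18,16,45],10]
    - [[0,0,0],[-18,16,60],10]
    - [[0,0,0],[-18,16,70],10]
    - [[0,0,0],[-18,16,70],10]

```text
t: 23.88
eef_pos: [0.4213, -0.2136, 0.0861]
tcp_rot: [0.99, 0.141, -0.0, -0.0]
ft_force: [0.1, -0.5, -4.1]
width: 0.248
gripper_force: 55.0
```

```bash
python3 go.py "(.4212,-.2145,.0605)"
```

```text
pos [ 0.4213 -0.2136  0.0861] t 23.88 w 0.248 F [ 0.1 -0.5 -4.1] q [ 0.44  0.29 -0.13  2.17  0.06  0.69 -1.01]
tilt [-9.e-04  5.e-04 -1.e+00] yaw 16.22
(.4212,-.2145,.0605) shift mm [-0.4  0.9 25.6]
```

step_arm:
  plan:
    - [[0,0,0],[0,0,10],10]
    - [[0,0,0],[0,0,18],10]
    - [[0,0,0],[0,0,22],10]
    - [[0,0,0],[0,0,24],10]
    - [[0,0,0],[0,0,25],10]
    - [[0,0,0],[0,0,26],10]
    - [[0,0,0],[0,0,26],10]

```text
t: 24.75
eef_pos: [0.4215, -0.2139, 0.0606]
tcp_rot: [0.99, 0.141, 0.0, 0.0]
ft_force: [-0.3, 0.0, -3.8]
width: 0.246
gripper_force: 55.0
```

step_arm:
  plan:
    - [[0,0,0],[0,0,1],10]
    - [[0,0,0],[0,0,1],10]
    - [[0,0,0],[0,0,1],10]

```text
t: 25.12
eef_pos: [0.4216, -0.2139, 0.0604]
tcp_rot: [0.99, 0.141, 0.0, 0.0]
ft_force: [-5.6, 2.4, 18.7]
width: 0.249
gripper_force: 55.0
```

It is on the dish floor. I release it.

step_arm:
  plan:
    - [[0,0,0],[0,0,0],60]
    - [[0,0,0],[0,0,0],60]
    - [[0,0,0],[0,0,0],60]
    - [[0,0,0],[0,0,0],60]
    - [[0,0,0],[0,0,-20],60]
    - [[0,0,0],[0,0,-60],80]
    - [[0,0,0],[0,0,-100],100]
    - [[0,0,0],[0,0,-110],100]

```text
t: 26.12
eef_pos: [0.4224, -0.2143, 0.1717]
tcp_rot: [0.99, 0.141, 0.002, 0.001]
ft_force: [-0.1, -0.8, -1.2]
width: 0.88
gripper_force: 0.0
```

```bash
python3 go.py "(.5333,-.377,.17)"
python3 - <<'E'
from h import *
for n in ("scene","top"):
    c=imaging.camera(n);W=world(c)
    for nm,x,y,lo,hi in(("hub",.4212,-.2145,.062,.085),("disc",.4212,-.2145,.029,.046)):
        m=(np.hypot(W[...,0]-x,W[...,1]-y)<.065)&(W[...,2]>lo)&(W[...,2]<hi)
        if m.sum()>5:p=W[m];print(n,nm,circ(W,m),p.mean(0).round(4),np.percentile(p[:,2],[5,50,95]).round(4))
E
```

```text
pos [ 0.4224 -0.2143  0.1717] t 26.12 w 0.88 F [-0.1 -0.8 -1.2] q [ 0.45  0.16 -0.13  2.09  0.03  0.88 -0.98]
tilt [ 0.0033 -0.0013 -1.    ] yaw 16.19
(.5333,-.377,.17) shift mm [ 61.1 187.1   2.3]
scene hub (0.4224, -0.2142, 0.0272, 37) [ 0.4251 -0.2139  0.0694] [0.0623 0.0695 0.0734]
scene disc (0.4253, -0.2144, 0.0778, 244) [ 0.4318 -0.214   0.0377] [0.0314 0.0378 0.0426]
top disc (0.3868, -0.207, 0.0179, 12) [ 0.3876 -0.2076  0.0387] [0.0357 0.0383 0.0433]
```

The small rotor is seated, with its disc top at 38 mm and centred. Last is the large rotor.

step_arm:
  plan:
    - [[0,0,0],[10,30,0],100]
    - [[0,0,0],[25,77,0],100]
    - [[0,0,0],[40,124,0],100]
    - [[0,0,0],[54,167,0],100]
    - [[0,0,0],[61,187,10],100]
    - [[0,0,0],[61,187,40],100]
    - [[0,0,0],[61,187,75],100]
    - [[0,0,0],[61,187,95],100]
  grip_force: 60

```text
t: 27.22
eef_pos: [0.5309, -0.3756, 0.0711]
tcp_rot: [0.99, 0.141, -0.002, -0.001]
ft_force: [1.1, -0.8, 1.0]
width: 0.997
gripper_force: 0.0
```

```bash
python3 go.py "(.5333,-.377,.0565)"
```

```text
pos [ 0.5309 -0.3756  0.0711] t 27.23 w 0.997 F [ 1.1 -0.8  1. ] q [ 0.56  0.55 -0.06  1.78  0.04  0.82 -0.81]
tilt [-0.0033  0.002  -1.    ] yaw 16.21
(.5333,-.377,.0565) shift mm [ 2.   2.1 14.6]
```

step_arm:
  plan:
    - [[0,0,0],[0,0,8],100]
    - [[0,0,0],[0,0,15],100]
    - [[0,0,0],[0,0,16],100]
    - [[0,0,0],[0,0,16],100]
    - [[0,0,0],[0,0,16],100]

```text
t: 27.85
eef_pos: [0.5325, -0.3766, 0.0591]
tcp_rot: [0.99, 0.141, 0.0, 0.0]
ft_force: [0.5, 0.8, -0.8]
width: 1.0
gripper_force: 0.0
```

step_arm:
  plan:
    - [[0,0,0],[0,0,0],10]
    - [[0,0,0],[0,0,0],10]
    - [[0,0,0],[0,0,0],10]
    - [[0,0,0],[0,0,0],10]
    - [[0,0,0],[0,0,0],10]
    - [[0,0,0],[0,0,0],10]
    - [[0,0,0],[0,0,0],10]
    - [[0,0,0],[0,0,0],10]

```text
t: 28.85
eef_pos: [0.5322, -0.3767, 0.0585]
tcp_rot: [0.99, 0.141, 0.0, 0.0]
ft_force: [0.2, -1.5, -0.7]
width: 0.243
gripper_force: 60.0
```

```bash
python3 go.py "(.5193,.3903,.157)"
```

```text
pos [ 0.5322 -0.3767  0.0585] t 28.85 w 0.243 F [ 0.2 -1.5 -0.7] q [ 0.56  0.57 -0.06  1.78  0.04  0.79 -0.81]
tilt [ 2.e-04 -2.e-04 -1.e+00] yaw 16.19
(.5193,.3903,.157) shift mm [ 201.4 -740.1  -98.6]
```

step_arm:
  plan:
    - [[0,0,0],[0,0,-8],10]
    - [[0,0,0],[0,0,-25],10]
    - [[0,0,0],[0,0,-48],10]
    - [[0,0,0],[0,0,-73],10]
    - [[0,0,0],[0,0,-98],10]
    - [[0,0,0],[0,0,-118],10]
    - [[0,0,0],[0,0,-130],10]
    - [[0,0,0],[0,0,-130],10]

```text
t: 29.85
eef_pos: [0.5324, -0.3766, 0.1893]
tcp_rot: [0.99, 0.141, 0.0, 0.0]
ft_force: [-0.9, 0.4, -4.4]
width: 0.248
gripper_force: 60.0
```

Run:
```python
from h import *
b=imaging.camera("scene")["pixels"]
cv2.imwrite("pics/big.png",cv2.resize(b[130:280,60:260],(640,480)))
```

```text
(no output)
```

View pics/big.png

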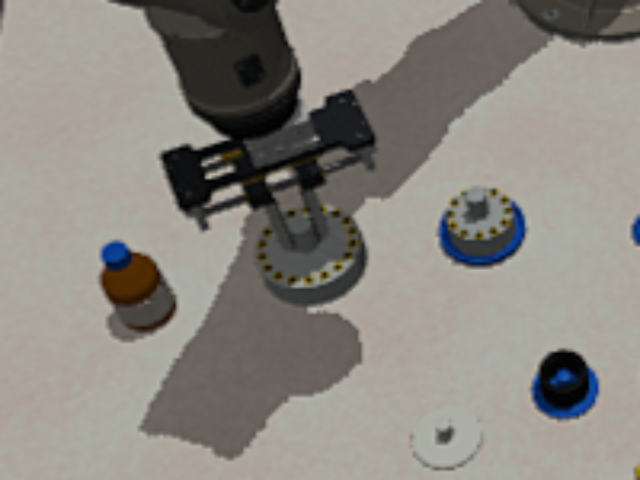

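The large rotor is held level at (310,255). The small rotor in its dish at (482,225) and the sleeve on its post at (565,382) look right. I now carry the large rotor to the largest dish.

step_arm:
  plan:
    - [[0,0,0],[4,-13,0],10]
    - [[0,0,0],[12,-45,0],10]
    - [[0,0,0],[24,-88,0],10]
    - [[0,0,0],[36,-132,0],10]
    - [[0,0,0],[48,-176,0],10]
    - [[0,0,0],[60,-220,0],10]
    - [[0,0,0],[72,-264,0],10]
    - [[0,0,0],[84,-308,0],10]

```text
t: 30.9
eef_pos: [0.526, -0.0549, 0.1879]
tcp_rot: [0.99, 0.141, -0.0, -0.0]
ft_force: [0.3, -0.0, -4.2]
width: 0.245
gripper_force: 60.0
```

step_arm:
  plan:
    - [[0,0,0],[12,-44,0],10]
    - [[0,0,0],[24,-88,0],10]
    - [[0,0,0],[36,-132,0],10]
    - [[0,0,0],[48,-176,0],10]
    - [[0,0,0],[60,-220,0],10]
    - [[0,0,0],[72,-264,0],10]
    - [[0,0,0],[84,-308,0],10]
    - [[0,0,0],[95,-348,0],10]

```text
t: 31.9
eef_pos: [0.5196, 0.3055, 0.1878]
tcp_rot: [0.99, 0.141, -0.001, 0.0]
ft_force: [0.2, -0.6, -4.7]
width: 0.243
gripper_force: 60.0
```

step_arm:
  plan:
    - [[0,0,0],[10,-38,0],10]
    - [[0,0,0],[18,-66,0],10]
    - [[0,0,0],[22,-82,0],10]
    - [[0,0,0],[22,-84,0],10]
    - [[0,0,0],[22,-84,0],10]

```text
t: 32.52
eef_pos: [0.5188, 0.3891, 0.1883]
tcp_rot: [0.99, 0.141, -0.0, 0.0]
ft_force: [0.6, 0.5, -5.3]
width: 0.244
gripper_force: 60.0
```

```bash
python3 go.py "(.5193,.3903,.0625)"
```

```text
pos [0.5188 0.3891 0.1883] t 32.52 w 0.244 F [ 0.6  0.5 -5.3] q [-0.46  0.44 -0.38  1.68  0.18  1.05 -2.18]
tilt [-1.e-04 -8.e-04 -1.e+00] yaw 16.15
(.5193,.3903,.0625) shift mm [  0.8  -1.1 125.8]
```

step_arm:
  plan:
    - [[0,0,0],[0,-1,10],10]
    - [[0,0,0],[0,-1,32],10]
    - [[0,0,0],[0,-1,58],10]
    - [[0,0,0],[0,-1,82],10]
    - [[0,0,0],[0,-1,102],10]
    - [[0,0,0],[0,-1,114],10]
    - [[0,0,0],[0,-1,121],10]
    - [[0,0,0],[0,-1,123],10]

```text
t: 33.52
eef_pos: [0.5186, 0.3913, 0.0655]
tcp_rot: [0.99, 0.141, 0.0, -0.0]
ft_force: [0.0, -0.8, -4.6]
width: 0.243
gripper_force: 60.0
```

step_arm:
  plan:
    - [[0,0,0],[0,0,1],10]
    - [[0,0,0],[0,0,2],10]
    - [[0,0,0],[0,0,2],10]

```text
t: 33.9
eef_pos: [0.5186, 0.3913, 0.0638]
tcp_rot: [0.99, 0.141, 0.0, -0.0]
ft_force: [0.0, -0.5, -4.6]
width: 0.241
gripper_force: 60.0
```

step_arm:
  plan:
    - [[0,0,0],[0,0,1],10]
    - [[0,0,0],[0,0,1],10]
    - [[0,0,0],[0,0,1],10]

```text
t: 34.28
eef_pos: [0.5185, 0.3912, 0.0626]
tcp_rot: [0.99, 0.141, 0.0, -0.0]
ft_force: [-0.4, 0.3, -4.6]
width: 0.245
gripper_force: 60.0
```

step_arm:
  plan:
    - [[0,0,0],[0,0,0.5],10]
    - [[0,0,0],[0,0,0.5],10]
    - [[0,0,0],[0,0,0.5],10]

```text
t: 34.65
eef_pos: [0.5185, 0.3913, 0.0625]
tcp_rot: [0.99, 0.141, 0.0, -0.0]
ft_force: [-3.4, -3.0, 5.9]
width: 0.241
gripper_force: 60.0
```

It has touched down. I release and retreat.

step_arm:
  plan:
    - [[0,0,0],[0,0,0],60]
    - [[0,0,0],[0,0,0],60]
    - [[0,0,0],[0,0,0],60]
    - [[0,0,0],[0,0,0],60]
    - [[0,0,0],[0,0,-20],60]
    - [[0,0,0],[0,0,-70],80]
    - [[0,0,0],[0,0,-130],100]
    - [[0,0,0],[0,0,-180],100]

```text
t: 35.65
eef_pos: [0.5184, 0.3915, 0.2461]
tcp_rot: [0.99, 0.141, 0.001, -0.001]
ft_force: [0.5, -0.1, -0.2]
width: 0.885
gripper_force: 0.0
```

```bash
python3 go.py
python3 - <<'E'
from h import *
for n in ("scene","top"):
    c=imaging.camera(n);W=world(c);cv2.imwrite(f"pics/end_{n}.png",c["pixels"])
    for nm,x,y,lo,hi in(("discL",.5193,.3903,.029,.046),("discS",.4212,-.2145,.029,.046),("nut",.4587,-.0168,.03,.05),("cap",.3993,.1955,.04,.06),("sleeve",.6465,-.1492,.036,.055)):
        m=(np.hypot(W[...,0]-x,W[...,1]-y)<.065)&(W[...,2]>lo)&(W[...,2]<hi)
        if m.sum()>5:p=W[m];print(n,nm,circ(W,m),p.mean(0).round(4),np.percentile(p[:,2],[5,50,95]).round(4))
E
```

```text
pos [0.5184 0.3915 0.2461] t 35.65 w 0.885 F [ 0.5 -0.1 -0.2] q [-0.45  0.39 -0.39  1.62  0.16  1.15 -2.17]
tilt [ 0.0017  0.0016 -1.    ] yaw 16.21
scene discL (0.5248, 0.3919, 0.1103, 457) [0.5277 0.3868 0.0372] [0.0319 0.0373 0.0414]
scene discS (0.4242, -0.2153, 0.0813, 241) [ 0.4314 -0.2141  0.0374] [0.0316 0.0376 0.0418]
scene nut (0.4632, -0.016, 0.0347, 46) [ 0.4632 -0.0181  0.0357] [0.0312 0.0355 0.0404]
scene cap (0.4027, 0.195, 0.059, 137) [0.4031 0.1937 0.0453] [0.0416 0.0451 0.05  ]
scene sleeve (0.6489, -0.1496, 0.0536, 90) [ 0.6505 -0.1509  0.0401] [0.0369 0.0402 0.0433]
top discL (0.5519, 0.3627, 0.0496, 27) [0.5537 0.3597 0.0371] [0.0326 0.0375 0.0412]
top discS (0.4219, -0.2119, 0.0764, 324) [ 0.4208 -0.2114  0.0372] [0.0319 0.0369 0.043 ]
top nut (0.4596, -0.0149, 0.0295, 51) [ 0.4588 -0.0143  0.0355] [0.0311 0.0352 0.0409]
top cap (0.3986, 0.1926, 0.0546, 145) [0.4018 0.1871 0.046 ] [0.041  0.0457 0.0511]
top sleeve (0.6473, -0.1474, 0.0523, 76) [ 0.6474 -0.1474  0.0401] [0.0366 0.0398 0.0447]
```

View pics/end_scene.png

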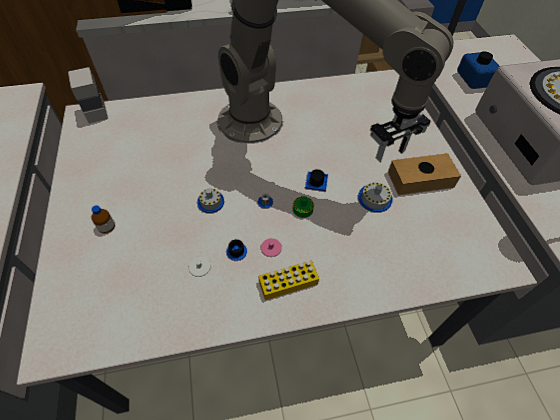

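All five parts are upright in their holders: nut (265,201), cap (317,179), sleeve (236,247), small rotor (210,199) and large rotor (375,195). Each is within about 5 mm of its holder's axis at the right height, and the bystanders have not moved.

```bash
python3 -c "
from cell import r
print(r.job_done())"
```

```text
the job is handed in; nothing more can be done
None
```

I handed the job in at about 36 s of the 144 s allowed: all five parts stood upright in their own holders and the bystanders were untouched, but `job_done()` gave no verdict.

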